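# Start the lugged filler plug of a gear case with the pin driver

## Task

Start the thread of the red four-armed plug on the gear case: pick up the yellow-handled four-pin driver, set it down upright on the plug's axis so that its pins drop fully between the arms before anything turns, then turn the plug clockwise (seen from above) by at least an eighth of a turn with it. Let go and leave the driver standing upright on the plug; do not turn the plug in any other way, and leave the green-handled socket driver where it is.

Things in the scene. Friction and masses are not known exactly. Their poses are not given: they have to be found in the camera images.
- pin_driver: Tool, upright on the bench, 0.45 kg. Upwards: four steel pins, diameter 12 mm, 22 long, at x = +-24, y = +-24; steel disc, diameter 84, 22 to 30 mm up; square yellow handle 30 x 30 mm, faces square to x and y, 30 to 108 mm up: grip two opposite faces about 85 mm up. Origin: on its axis at the pin tips; z up. Same every quarter turn. On the plug, disc on arms, its origin is 22 mm below plug_top.
- socket_driver: Bystander, loose, to be left alone: same 30 x 30 mm handle but green, on a plain round steel socket 48 mm in diameter, 30 mm tall; 108 mm tall overall. Origin: centre of its underside; z up.
- plug_top (a point): Point on the upright axis of the red plug, level with its flat top, 98 mm above the bench; x and y lie along its arms and turn with it, z up. Hub of diameter 36 mm, cross of four arms 16 wide, reaching 44 from the axis, standing 24 above a steel flange of diameter 92. It sits on a fixed gear case, grey with aluminium top (260 x 200, 70 tall) with a small brass hexagon plug besides.
- plug (a joint): Turn of the red plug, rad: 0 at the start, grows clockwise seen from above, stop at 1.5; an eighth turn is 0.785. Stiff (0.25 N m), stays where left. With the driver's axis on the plug's and its x along any arm, each pin is mid-gap: about 10 mm of room sideways, and 20 degrees of free play either way, to be taken up before the plug turns.
Not all that is in view belongs to the job. Leave any pink look-alike of the pin_driver alone.

How it is judged:
By the outcome, as a careful person would: the job done as asked, in the order asked, and still so for the second after the job is handed in, with the robot touching nothing.
It also fails if it takes over 48 s, if anything falls off the work surface, if the arm or the gripper's body presses on something with over 40 N, if the wrist force passes 120 N, or if a joint passes its speed limit or range.

## Robot

A 6-joint arm with a two-finger parallel gripper is mounted at the origin on the work surface. World frame = base frame: x ahead of the robot, y to its left, z up, the work surface at z = 0. Lengths are in m, angles in rad, forces in N, time in s.
With the tool pointing down it reaches from about 0.35 to 0.975 m from the base axis. Payload 4.9 kg.
Tool frame: the origin (TCP) lies midway between the tips of the shut fingers; the grasp point (between the pads) lies 19 mm behind it; z points along the fingers, y is the line along which they close (so a half turn about z gives the same grasp; the last joint's range is limited). The gripper opens to 85 mm and grips with 20 to 120 N. Pads are 22 mm wide; open, the fingers measure 114 mm over their backs; the gripper's body (76 mm by 85 mm) begins 54 mm behind the grasp point. The pads swing forward as they close: fully open they stand 13 mm farther back than shut.
Start: joints at [1.055, 0.053, 1.613, -0, 1.476, -0.119], TCP at [0.242, 0.576, 0.231] pointing down, gripper open.
Joint ranges: [-3.01, 3.01], [-1.01, 2.22], [0.06, 2.58], [-1.02, 4.17], [0.09, 2.62], [-3.14, 3.14]. Speed limits (rad/s): [2.57, 2.57, 3.14, 3.14, 3.14, 3.14].

## Interface

Orientations are given as a rotation vector (axis times angle).
In Python, from station import ctrl, optics, job gives the robot as it stands.
- The arm moves only by the shell command python3 -m jog 'ROWS' [OPENING] [FORCE]. ROWS is JSON, a list of rows, each a list of 2 entries, a list of its own where there are three numbers: the shift along the tool's x, y, z in m, then the turn, a rotation vector about the tool's x, y, z in rad. A call has 1 to 5 rows; each row is the pose to reach, as a shift and turn from the pose commanded when the call began, along the tool's axes at that moment; what a row does not reach only later rows make up. A row lasts 1/10 s, in which the tool goes at most 50 mm and 8.59 degrees, less where a joint would pass 70% of its speed; a pose out of reach is approached as far as the arm can. A call with a gripper value outside its range is refused whole. OPENING is the opening, from 0 (shut) to 1 (fully open), set as the call begins (- or left out, the last holds). The fingers move at their own pace and stop on an object; FORCE is the grip in N (left out, the last holds). Time passes only in rows, so rows that repeat a pose let the fingers close. It gives the time, the measured TCP pose, the force, the opening and the grip force at its end, in the units of the state.
- ctrl.get_obs(): the state, without advancing time (a new reading comes with each control period).
- optics.get_image(name): name is "side" or "top"; returns a dict with "image" (420x560x3 uint8, blue, green, red), "fx", "fy", "cx", "cy" (pixels), "rvec" (rotation vector, rad) and "tvec" (3), from world to camera coordinates, as OpenCV has them. Camera axes: x right, y down, z forward; pixel columns grow to the right and rows downward; lengths in m; the calibration is good to about 2 mm. A picture is of the moment at which its call begins. There is no depth.
- job.finish_job(): hands the job in; it is judged then, once.
The state is a dict: "t": time; "q": joint angles; "dq": joint speeds; "effort": joint torques, N m; "tool_pos": TCP position; "tool_rot": TCP orientation; "contact_force": force on the tool from outside, world axes, zero at the start; "wrist_torque": the same for the moment, N m; "opening": finger opening in m; "grip_force": force on a finger pad.
Only numpy, scipy, OpenCV 4.12 (cv2) and the standard library are available. Lean on these libraries where they do the work, as an engineer would, in place of code of your own. Each camera call takes 0.05 s, during which the arm holds its last target. There are 200 camera calls.

## Working session

There is one attempt and no reset: what is moved stays moved. The work goes in short steps, Python scripts to look and compute and a shell command to move; the robot and the scene stay as the last step left them, time stands still between calls to the robot, and variables do not carry over. Pictures are saved under pics/ and viewed, at most 10 in all, crops included, and the job is handed in when it is done.

```bash
mkdir -p pics
cat > h.py <<'E'
import numpy as np, cv2
from station import ctrl, optics, job
def cam(n):
    d=optics.get_image(n); d['R']=cv2.Rodrigues(np.array(d['rvec'],float))[0]; d['t']=np.array(d['tvec'],float).ravel(); return d
def ray(d,u,v,z):
    c=-d['R'].T@d['t']; r=d['R'].T@np.array([(u-d['cx'])/d['fx'],(v-d['cy'])/d['fy'],1]); return c+r*(z-c[2])/r[2]
def proj(d,p):
    q=d['R']@np.array(p)+d['t']; return np.array([d['cx']+d['fx']*q[0]/q[2],d['cy']+d['fy']*q[1]/q[2]])
E
python3 - <<'E'
from h import *
a=cam('side');b=cam('top')
for n,d in(('side',a),('top',b)):
    cv2.imwrite(f'pics/{n}0.png',d['image']); print(n,-d['R'].T@d['t'],d['R'][2],d['fx'])
print(ctrl.get_obs())
E
```

```text
side [ 0.22633038 -0.8892066   0.72029415] [ 0.22697116  0.81582277 -0.53189971] 512.7261655385925
top [0.36644611 0.11423589 1.14032338] [ 0.12568332 -0.00335216 -0.99206475] 445.874976695726
{'t': 0.1, 'q': array([ 1.05498344e+00,  5.33160432e-02,  1.61413067e+00, -2.17192258e-05,
        1.47600906e+00, -1.18995766e-01]), 'dq': array([ 0.00104653, -0.00151653, -0.00305446,  0.00136507, -0.00139072,
       -0.00127531]), 'effort': array([ 3.56501769e-04, -3.94906712e+01, -3.71361315e+01, -1.27654052e-04,
        3.97130731e-03, -5.78500234e-06]), 'tool_pos': array([0.24127974, 0.57594692, 0.23018588]), 'tool_rot': array([-6.19123316e-01, -3.07940883e+00,  2.79050780e-03]), 'contact_force': array([0.04135302, 0.05492694, 0.07478486]), 'wrist_torque': array([ 0.026956  ,  0.02398101, -0.00575882]), 'grip_force': 0.0, 'opening': 0.08524089997372734}
```

View pics/side0.png

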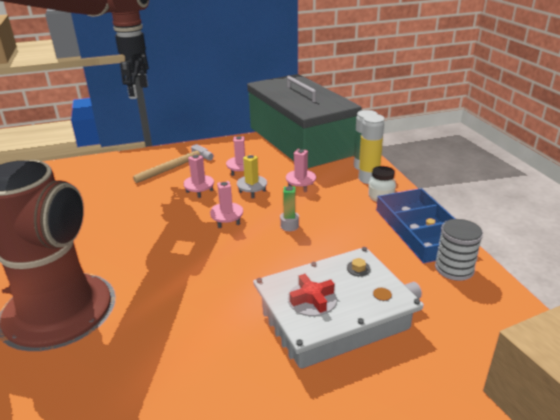

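View pics/top0.png

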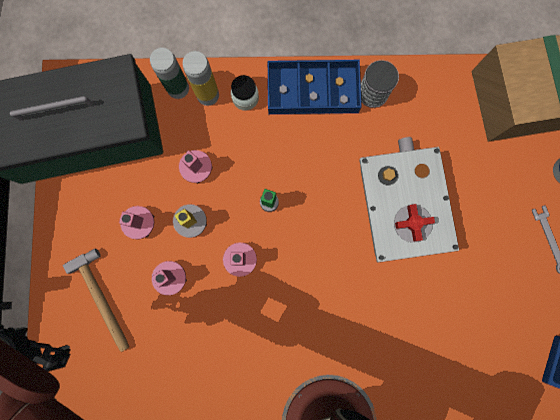

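Candidates, by top-view pixel:
- Yellow handle on a grey disc at (188,219), side view (251,170). This is the pin_driver.
- Pink look-alikes at (195,165), (137,221), (168,277) and (240,259).
- Green socket driver at (268,200).
- Yellow bottle at (200,78).

The red cross is at (415,223). I choose the yellow one and will check it in a crop.

```bash
cat >> h.py <<'E'
def mask(d,lo,hi,box=None):
    m=cv2.inRange(cv2.cvtColor(d['image'],cv2.COLOR_BGR2HSV),np.array(lo),np.array(hi))
    if box: k=np.zeros_like(m); x0,y0,x1,y1=box; k[y0:y1,x0:x1]=255; m&=k
    c=cv2.findContours(m,cv2.RETR_EXTERNAL,cv2.CHAIN_APPROX_NONE)[0]
    return m,max(c,key=cv2.contourArea)
def cen(c):
    M=cv2.moments(c); return np.array([M['m10'],M['m01']])/M['m00']
def wrect(d,c,z):
    p=np.array([ray(d,*q,z)[:2] for q in c.reshape(-1,2)])*1000
    return cv2.minAreaRect(p.astype(np.float32))
def cross(d,c,z):
    # area-weighted centroid and 4-fold phase of the radius profile
    p=np.array([ray(d,*q,z)[:2] for q in c.reshape(-1,2)]); o=np.array(ray(d,*cen(c),z)[:2])
    v=p-o; r=np.hypot(*v.T); th=np.arctan2(v[:,1],v[:,0])
    far=r>0.034
    return o,np.angle((r[far]**2*np.exp(4j*th[far])).sum())/4, r.max()
E
python3 - <<'E'
from h import *
d=cam('top')
m,c=mask(d,(22,90,60),(35,255,255),(165,195,215,245)); print('yel',cv2.contourArea(c),cen(c),cv2.boundingRect(c),ray(d,*cen(c),.100))
g=mask(d,(0,0,60),(180,70,255),(165,195,215,245))
h=cv2.convexHull(g[1]);print('disc',cv2.boundingRect(h),cv2.minEnclosingCircle(h),wrect(d,h,.03),ray(d,*cv2.minEnclosingCircle(h)[0],.03))
m,r=mask(d,(0,150,70),(8,255,255),(385,190,450,255)); print('red',cv2.boundingRect(r),cross(d,r,.098))
s=cam('side')
m2,c2=mask(s,(22,90,60),(35,255,255),(230,145,275,200)); print('side yel',cv2.boundingRect(c2))
crop=lambda im,x,y,w,k:cv2.resize(im[y:y+w,x:x+w],(k,k),interpolation=cv2.INTER_CUBIC)
cv2.imwrite('pics/c1.png',np.hstack([crop(d['image'],155,185,70,390),crop(d['image'],380,188,70,390)]))
E
```

```text
yel 184.5 [184.25564589 218.40831075] (175, 209, 22, 19) [0.4960864  0.33654109 0.1       ]
disc (173, 205, 33, 33) ((189.22512817382812, 220.4325408935547), 16.61279296875) ((498.4364013671875, 339.5679626464844), (80.95610046386719, 80.21295166015625), 0.38336238265037537) [0.49951874 0.33898576 0.03      ]
red (395, 204, 40, 37) (array([ 0.47901758, -0.20568109]), np.float64(0.11228925724423622), np.float64(0.04690624755097143))
side yel (244, 157, 14, 28)
```

View pics/c1.png

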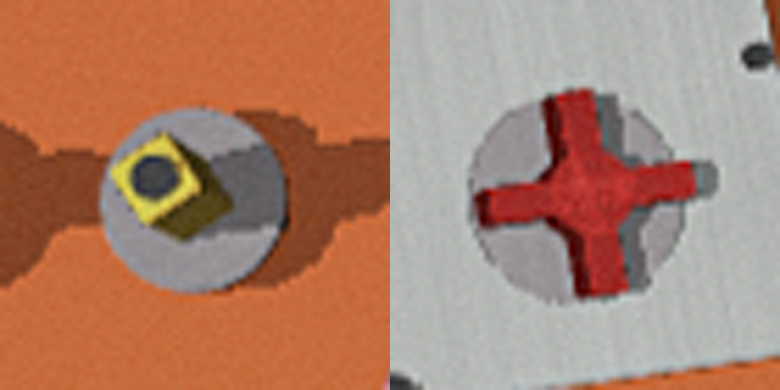

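The crop confirms the yellow square handle on a bare steel disc: top face centre about (183,217), disc centre (189,220). The red cross has its centre at about (416,222.5), with arms tilted about 8°. Now I'll compute the shifts.

```bash
cat >> h.py <<'E'
from scipy.spatial.transform import Rotation as Ro
def state():
    o=ctrl.get_obs(); R=Ro.from_rotvec(o['tool_rot']); return o,R.as_matrix()
def yaw(R,ax=1): return np.degrees(np.arctan2(R[1,ax],R[0,ax]))
E
python3 - <<'E'
from h import *
d=cam('top')
k=390/70
H=[ray(d,155+u/k,185+v/k,.108)[:2] for u,v in((165,132),(205,182),(152,226),(110,180))]
H=np.array(H); print('handle top',H.mean(0))
for i in range(4):
    e=H[(i+1)%4]-H[i]; print(np.hypot(*e),np.degrees(np.arctan2(e[1],e[0]))%90)
P=np.array([ray(d,380+u/k,188+v/k,.098)[:2] for u,v in((185,92),(306,179),(214,294),(101,207))])
print('plug',P.mean(0)); e=P[0]-P[2];f=P[3]-P[1]
print([np.degrees(np.arctan2(x[1],x[0]))%90 for x in(e,f)],np.hypot(*e),np.hypot(*f))
for u,v in((195,165),(137,221),(168,277),(240,259)): print('pink',ray(d,u,v,.03)[:2])
print('green',ray(d,268,194,.108)[:2])
o,R=state(); print('tool y yaw',yaw(R),R.round(3).tolist(),o['t'])
for T in((.4985,.3385,.15),): print(R.T@(np.array(T)-o['tool_pos']))
E
```

```text
handle top [0.49772975 0.33695158]
0.02731911080990447 38.47878272252896
0.02850111012452863 39.68902905773993
0.026505936928144836 42.26422393471812
0.03028053101171975 41.26700617415216
plug [ 0.47857969 -0.20864989]
[np.float64(5.134975496472111), np.float64(6.956931353512616)] 0.08630893217323282 0.08789353846314747
pink [0.64145236 0.32586962]
pink [0.49996586 0.46976079]
pink [0.35976595 0.38975114]
pink [0.40140775 0.21206615]
green [0.55002633 0.13897047]
tool y yaw 67.26724996428001 [[-0.922, 0.386, -0.0], [0.386, 0.922, -0.001], [0.0, -0.001, -1.0]] 0.25
[-0.32897833 -0.11977329  0.08076647]
```

```bash
python3 -m jog '[[[-0.045,-0.016,0],[0,0,0.118]],[[-0.09,-0.032,0],[0,0,0.236]],[[-0.135,-0.048,0],[0,0,0.354]],[[-0.18,-0.064,0],[0,0,0.471]],[[-0.225,-0.08,0],[0,0,0.471]]]' 1 40
python3 - <<'E'
from h import *
o,R=state(); print(yaw(R), R.T@(np.array([.4985,.338,.16])-o['tool_pos']))
E
```

```text
t: 0.75
tool_pos: [0.4192, 0.4143, 0.2313]
tool_rot: [1.323, 2.849, 0.0]
contact_force: [1.6, 0.1, -0.8]
opening: 0.0855
grip_force: 0.0
40.187608564447665 [-0.10944412  0.01136821  0.07131429]
```

```bash
python3 -m jog '[[[-0.04,0.004,0],[0,0,0]],[[-0.08,0.008,0.01],[0,0,0]],[[-0.109,0.0115,0.03],[0,0,0]],[[-0.109,0.0115,0.06],[0,0,0]],[[-0.109,0.0115,0.06],[0,0,0]]]'
python3 - <<'E'
from h import *
o,R=state(); print(yaw(R), R.T@(np.array([.4985,.338,.066])-o['tool_pos']))
d=cam('top');s=cam('side')
k=lambda im,x,y,w:cv2.resize(im[y:y+w,x:x+w],(400,400),interpolation=cv2.INTER_CUBIC)
cv2.imwrite('pics/c2.png',np.hstack([k(d['image'],125,155,130),k(s['image'],190,90,130)]))
E
```

```text
t: 1.25
tool_pos: [0.4952, 0.3377, 0.1661]
tool_rot: [-1.321, -2.844, 0.011]
contact_force: [-0.1, -0.4, -0.6]
opening: 0.0853
grip_force: 0.0
40.17468472888112 [-0.00211232  0.00358583  0.1000315 ]
```

View pics/c2.png

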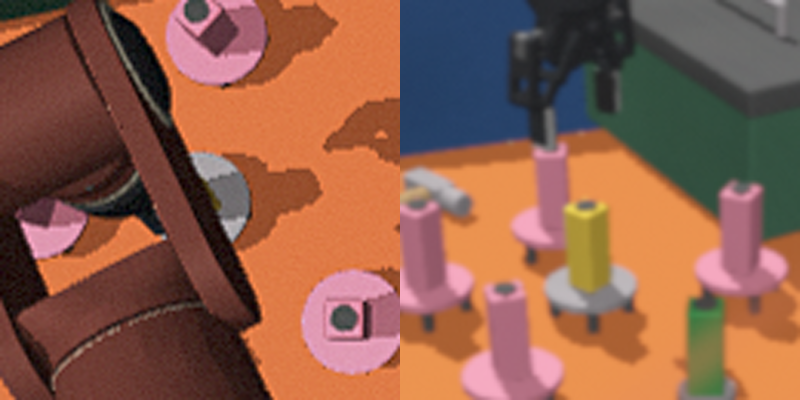

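The side crop shows the open fingers above and on either side of the yellow handle (587,205), so I'll descend.

```bash
python3 -m jog '[[[-0.002,0.0035,0.03],[0,0,0]],[[-0.002,0.0035,0.06],[0,0,0]],[[-0.002,0.0035,0.085],[0,0,0]],[[-0.002,0.0035,0.1],[0,0,0]],[[-0.002,0.0035,0.1],[0,0,0]]]'
python3 -m jog '[[[0,0,0],[0,0,0]],[[0,0,0],[0,0,0]],[[0,0,0],[0,0,0]],[[0,0,0],[0,0,0]],[[0,0,0],[0,0,0]]]' 0 60
python3 - <<'E'
from h import *
o,R=state(); print(yaw(R))
s=cam('side')
k=lambda im,x,y,w:cv2.resize(im[y:y+w,x:x+w],(500,500),interpolation=cv2.INTER_CUBIC)
cv2.imwrite('pics/c3.png',k(s['image'],190,100,120))
E
```

```text
t: 1.85
tool_pos: [0.5002, 0.3408, 0.0702]
tool_rot: [-1.319, -2.85, 0.003]
contact_force: [-0.4, -0.4, -0.6]
opening: 0.0854
grip_force: 0.0
t: 2.35
tool_pos: [0.502, 0.3409, 0.0729]
tool_rot: [1.32, 2.85, 0.002]
contact_force: [-1.7, -0.5, 5.5]
opening: 0.0308
grip_force: 55.3
40.28893404199193
```

View pics/c3.png

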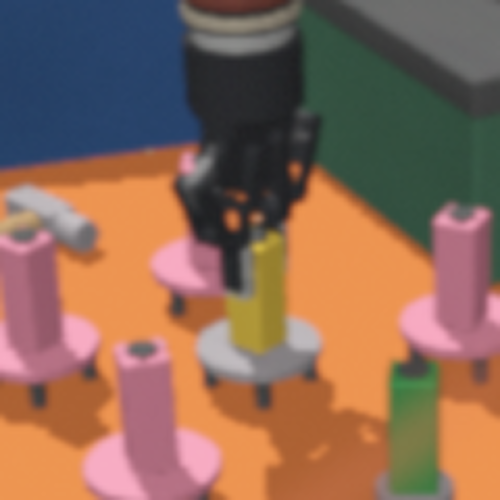

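Gripped: the opening is 30.8 mm and the pads are on two opposite faces of the yellow handle (265,260 in the crop). Lifting.

```bash
python3 -m jog '[[[0,0,-0.02],[0,0,0]],[[0,0,-0.06],[0,0,0]],[[0,0,-0.1],[0,0,0]],[[0,0,-0.14],[0,0,0]],[[0,0,-0.165],[0,0,0]]]' 0 100
python3 - <<'E'
from h import *
o,R=state(); print(yaw(R), R.T@(np.array([.4787,-.208,.24])-o['tool_pos']),o['q'])
E
```

```text
t: 2.9
tool_pos: [0.5017, 0.3409, 0.2387]
tool_rot: [1.32, 2.849, 0.003]
contact_force: [-0.1, 0.9, -4.6]
opening: 0.0302
grip_force: 94.1
40.27309737771354 [-0.40390601 -0.37235278 -0.002009  ] [ 4.74115624e-01  3.53214020e-03  1.65072677e+00  7.11179231e-05
  1.48489252e+00 -2.28787960e-01]
```

```bash
python3 -m jog '[[[-0.02,-0.018,0],[0,0,0.08]],[[-0.053,-0.049,0],[0,0,0.2]],[[-0.086,-0.079,0],[0,0,0.32]],[[-0.119,-0.11,0],[0,0,0.44]],[[-0.15,-0.138,0],[0,0,0.56]]]'
python3 - <<'E'
from h import *
o,R=state(); print(yaw(R), R.T@(np.array([.4787,-.208,.24])-o['tool_pos']))
E
```

```text
t: 3.4
tool_pos: [0.4917, 0.1352, 0.2344]
tool_rot: [-2.062, -2.368, 0.003]
contact_force: [0.3, -0.3, -4.2]
opening: 0.0298
grip_force: 94.5
7.92004183747994 [-0.33815019 -0.06014432 -0.00535743]
```

```bash
python3 -m jog '[[[-0.045,-0.008,-0.003],[0,0,0.035]],[[-0.09,-0.016,-0.005],[0,0,0.035]],[[-0.135,-0.024,-0.005],[0,0,0.035]],[[-0.18,-0.032,-0.005],[0,0,0.035]],[[-0.22,-0.039,-0.005],[0,0,0.035]]]'
python3 -m jog '[[[-0.04,-0.007,0],[0,0,0]],[[-0.075,-0.013,0],[0,0,0]],[[-0.1,-0.018,0],[0,0,0]],[[-0.112,-0.02,0],[0,0,0]],[[-0.112,-0.02,0],[0,0,0]]]'
python3 - <<'E'
from h import *
o,R=state(); print(yaw(R), R.T@(np.array([.4787,-.208,.24])-o['tool_pos']))
d=cam('top');s=cam('side'); np.save('pics/s.npy',s['image'])
k=lambda im,x,y,w:cv2.resize(im[y:y+w,x:x+w],(400,400),interpolation=cv2.INTER_CUBIC)
cv2.imwrite('pics/c4.png',np.hstack([k(d['image'],350,150,130),k(s['image'],245,205,130)]))
E
```

```text
t: 3.9
tool_pos: [0.4845, -0.0881, 0.2397]
tool_rot: [-2.098, -2.336, 0.001]
contact_force: [1.3, 0.7, -5.1]
opening: 0.0296
grip_force: 94.5
t: 4.4
tool_pos: [0.4772, -0.2005, 0.2399]
tool_rot: [-2.099, -2.334, 0.0]
contact_force: [-0.3, 1.0, -5.3]
opening: 0.0298
grip_force: 94.5
6.06009850931525 [-0.00759966  0.00067236 -0.00010459]
```

View pics/c4.png

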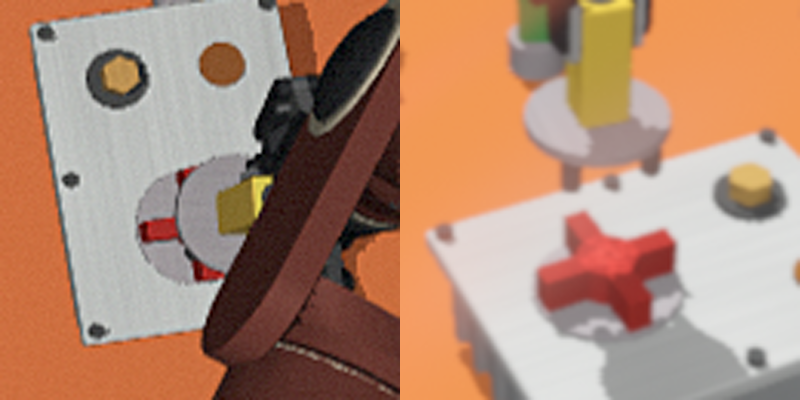

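Side crop: the driver is upright, its disc centred at about crop (597,118), above the red cross at (608,258). Next I compare both with projections.

Run:
```python
from h import *
o,R=state(); s=cam('side'); tcp=o['tool_pos']
hsv=cv2.cvtColor(s['image'],cv2.COLOR_BGR2HSV)
b=(283,222,335,262)
m,c=mask(s,(0,0,60),(180,90,255),b); m2=cv2.morphologyEx(m,cv2.MORPH_OPEN,np.ones((5,5)))
c=max(cv2.findContours(m2,cv2.RETR_EXTERNAL,cv2.CHAIN_APPROX_NONE)[0],key=cv2.contourArea)
print('disc box',cv2.boundingRect(c))
a=np.linspace(0,2*np.pi,90)
oz=tcp[2]-.073+0.0
for z in(oz+.022,oz+.030):
    P=np.array([proj(s,(tcp[0]+.042*np.cos(t),tcp[1]+.042*np.sin(t),z)) for t in a]); print('pred disc',P.min(0),P.max(0))
m,r=mask(s,(0,150,70),(8,255,255),(280,265,340,320)); print('red box',cv2.boundingRect(r))
C=np.array([.4787,-.208]);th=np.radians(6)
Q=[]
for i in range(4):
    t=th+i*np.pi/2; e=np.array([np.cos(t),np.sin(t)]);n=np.array([-e[1],e[0]])
    for w in(-.008,.008):
        for z in(.098,.074): Q.append(proj(s,[*(C+.044*e+w*n),z]))
Q=np.array(Q);print('pred red',Q.min(0),Q.max(0))
p0=proj(s,[*C,.098]);print('px per m x,y,z',[(proj(s,np.array([*C,.098])+v)-p0)*100 for v in np.eye(3)*.01])
```

```text
disc box (283, 222, 52, 40)
pred disc [284.51559444 231.02464293] [332.3535845  259.07629353]
pred disc [284.4509051  227.39662173] [332.51588445 255.28789893]
red box (292, 281, 42, 31)
pred red [286.38339317 272.52638948] [333.32188937 313.67258087]
px per m x,y,z [array([ 511.18061984, -110.32382887]), array([-182.1672822 , -336.92458603]), array([   6.70772847, -419.21964633])]
```

Run:
```python
from h import *
C=np.array([.4787,-.208]);th=np.radians(6)
D={n:cam(n) for n in('side','top')}
D['side']['image']=cv2.imread('pics/side0.png');D['top']['image']=cv2.imread('pics/top0.png')
for n,b in(('side',(280,265,345,325)),('top',(385,190,450,255))):
    d=D[n]; im=d['image'].astype(int); m=np.zeros(im.shape[:2],np.uint8); x0,y0,x1,y1=b
    m[y0:y1,x0:x1]=((im[...,2]>2.2*im[...,1])&(im[...,2]>2*im[...,0])&(im[...,2]>70))[y0:y1,x0:x1]*255
    c=max(cv2.findContours(m,cv2.RETR_EXTERNAL,cv2.CHAIN_APPROX_NONE)[0],key=cv2.contourArea)
    Q=[]; pm=np.zeros_like(m)
    for i in range(4):
        t=th+i*np.pi/2; e=np.array([np.cos(t),np.sin(t)]);k=np.array([-e[1],e[0]])
        for w in(-.008,.008):
            for z in(.098,.074): Q.append(proj(d,[*(C+.044*e+w*k),z]))
    Q=np.array(Q);x,y,w,h=cv2.boundingRect(c)
    print(n,'obs',x-.5,y-.5,x+w-.5,y+h-.5,'hull cen',cen(cv2.convexHull(c)),'pred',Q.min(0),Q.max(0),'cen',cen(cv2.convexHull(Q.astype(np.float32))))
print((proj(D['top'],[*C,.098])-proj(D['top'],[C[0]-.01,C[1],.098]))*100,(proj(D['top'],[*C,.098])-proj(D['top'],[C[0],C[1]-.01,.098]))*100)
```

```text
side obs 290.5 278.5 333.5 311.5 hull cen [313.02169124 294.24097611] pred [286.38339317 272.52638948] [333.32188937 313.67258087] cen [309.90805572 292.94413832]
top obs 394.5 203.5 434.5 240.5 hull cen [414.87221593 222.51604379] pred [394.28820548 203.79391505] [434.89814023 242.19557933] cen [414.60613941 223.10650771]
[ -22.44335759 -422.81019765] [-424.45799858    6.06939587]
```

Top view agrees with the plug at about (0.479, -0.2085), yaw 6°. Centring, then descending to just above the arms.

```bash
python3 -m jog '[[[-0.008,0.001,0],[0,0,0]],[[-0.008,0.001,0.025],[0,0,0]],[[-0.008,0.001,0.045],[0,0,0]],[[-0.008,0.001,0.055],[0,0,0]],[[-0.008,0.001,0.055],[0,0,0]]]'
python3 - <<'E'
from h import *
o,R=state(); print(yaw(R), R.T@(np.array([.479,-.2085,.149])-o['tool_pos']))
s=cam('side')
cv2.imwrite('pics/c5.png',cv2.resize(s['image'][225:335,255:365],(550,550),interpolation=cv2.INTER_CUBIC))
E
```

```text
t: 5.15
tool_pos: [0.4789, -0.2069, 0.1843]
tool_rot: [-2.095, -2.336, 0.001]
contact_force: [-0.5, -0.4, -5.5]
opening: 0.0303
grip_force: 94.4
6.210892722828984 [-1.63815959e-03  1.17610204e-05  3.53008028e-02]
```

View pics/c5.png

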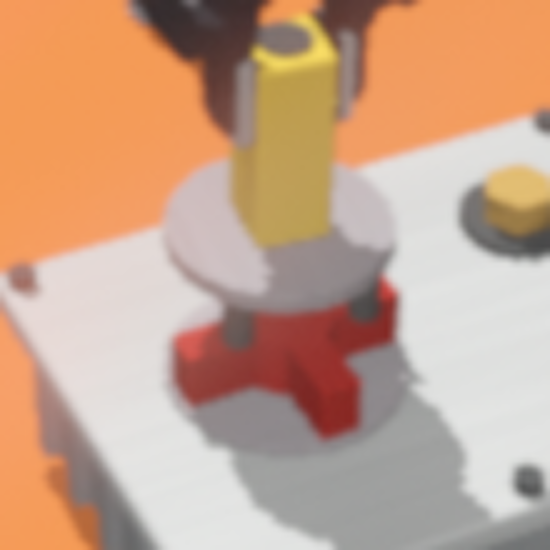

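The two front pins, at crop (238,330) and (368,305), lie either side of the front arm, just above it. Lowering slowly while watching force.

```bash
python3 -m jog '[[[-0.0015,0,0.005],[0,0,0]],[[-0.0015,0,0.01],[0,0,0]],[[-0.0015,0,0.014],[0,0,0]],[[-0.0015,0,0.018],[0,0,0]],[[-0.0015,0,0.018],[0,0,0]]]'
python3 -m jog '[[[0,0,0.004],[0,0,0]],[[0,0,0.008],[0,0,0]],[[0,0,0.012],[0,0,0]],[[0,0,0.014],[0,0,0]],[[0,0,0.014],[0,0,0]]]'
```

```text
t: 5.7
tool_pos: [0.4796, -0.2089, 0.1675]
tool_rot: [-2.097, -2.337, 0.0]
contact_force: [0.1, 0.3, -6.0]
opening: 0.0292
grip_force: 94.5
t: 6.2
tool_pos: [0.4797, -0.2089, 0.1537]
tool_rot: [-2.098, -2.337, 0.0]
contact_force: [-0.2, 0.3, -5.5]
opening: 0.0298
grip_force: 94.6
```

No contact so far: the pins are between the arms. The last few millimetres go in small steps.

```bash
python3 -m jog '[[[0,0,0.001],[0,0,0]],[[0,0,0.002],[0,0,0]],[[0,0,0.003],[0,0,0]],[[0,0,0.003],[0,0,0]]]'; python3 -m jog '[[[0,0,0.001],[0,0,0]],[[0,0,0.002],[0,0,0]],[[0,0,0.002],[0,0,0]]]'
```

```text
t: 6.6
tool_pos: [0.4799, -0.2091, 0.1512]
tool_rot: [-2.098, -2.338, 0.0]
contact_force: [-0.8, 0.4, -5.0]
opening: 0.0297
grip_force: 94.6
t: 6.9
tool_pos: [0.48, -0.2091, 0.1494]
tool_rot: [2.098, 2.338, 0.0]
contact_force: [0.5, 1.1, -4.2]
opening: 0.03
grip_force: 94.4
```

```bash
python3 -m jog '[[[0,0,0.001],[0,0,0]],[[0,0,0.001],[0,0,0]],[[0,0,0.001],[0,0,0]]]'; python3 -m jog '[[[0,0,0.001],[0,0,0]],[[0,0,0.001],[0,0,0]],[[0,0,0.001],[0,0,0]]]'
```

```text
t: 7.2
tool_pos: [0.4801, -0.2093, 0.1492]
tool_rot: [2.098, 2.338, -0.0]
contact_force: [-3.1, 0.7, 1.9]
opening: 0.0295
grip_force: 94.4
t: 7.5
tool_pos: [0.4802, -0.2095, 0.1491]
tool_rot: [2.098, 2.338, -0.001]
contact_force: [-6.2, 1.4, 7.0]
opening: 0.0299
grip_force: 94.3
```

Seated: contact force rises at z = 0.149, as predicted. Now turning clockwise, which is +z in the tool frame.

```bash
python3 -m jog '[[[0,0,0],[0,0,0.06]],[[0,0,0],[0,0,0.13]],[[0,0,0],[0,0,0.2]],[[0,0,0],[0,0,0.27]],[[0,0,0],[0,0,0.34]]]'; python3 -m jog '[[[0,0,0],[0,0,0.06]],[[0,0,0],[0,0,0.12]],[[0,0,0],[0,0,0.18]],[[0,0,0],[0,0,0.24]],[[0,0,0],[0,0,0.3]]]'
python3 - <<'E'
from h import *
o,R=state(); print(yaw(R),o['wrist_torque'],o['q'])
E
```

```text
t: 8.0
tool_pos: [0.4817, -0.2089, 0.149]
tool_rot: [2.463, 1.945, 0.006]
contact_force: [-0.0, 3.0, 3.8]
opening: 0.03
grip_force: 92.0
t: 8.5
tool_pos: [0.4815, -0.209, 0.149]
tool_rot: [2.727, 1.556, 0.005]
contact_force: [0.1, 2.9, 4.2]
opening: 0.03
grip_force: 92.2
-30.569457771497103 [0.57005738 0.06269233 0.23819951] [-5.52341443e-01 -1.25374621e-01  1.92668166e+00  1.92491468e-03
  1.33695446e+00 -1.92497155e-02]
```

```bash
python3 -m jog '[[[0,0,0],[0,0,0.08]],[[0,0,0],[0,0,0.16]],[[0,0,0],[0,0,0.24]],[[0,0,0],[0,0,0.32]],[[0,0,0],[0,0,0.4]]]'; python3 -m jog '[[[0,0,0],[0,0,0.08]],[[0,0,0],[0,0,0.16]],[[0,0,0],[0,0,0.24]],[[0,0,0],[0,0,0.32]],[[0,0,0],[0,0,0.38]]]'
python3 -m jog '[[[0,0,0],[0,0,0]],[[0,0,0],[0,0,0]]]'
python3 - <<'E'
from h import *
o,R=state(); print(yaw(R),o['wrist_torque'])
s=cam('side');d=cam('top')
k=lambda im,x,y,w:cv2.resize(im[y:y+w,x:x+w],(400,400),interpolation=cv2.INTER_CUBIC)
cv2.imwrite('pics/c6.png',np.hstack([k(d['image'],370,175,90),k(s['image'],255,225,110)]))
E
```

```text
t: 9.0
tool_pos: [0.4813, -0.2088, 0.1491]
tool_rot: [2.983, 0.983, 0.005]
contact_force: [-2.0, 4.1, 4.6]
opening: 0.0297
grip_force: 92.2
t: 9.5
tool_pos: [0.4812, -0.2088, 0.1491]
tool_rot: [3.116, 0.403, 0.004]
contact_force: [-1.7, 3.0, 6.6]
opening: 0.0298
grip_force: 92.4
t: 9.7
tool_pos: [0.4811, -0.2089, 0.1491]
tool_rot: [3.115, 0.405, 0.004]
contact_force: [-2.3, 4.1, 5.7]
opening: 0.0299
grip_force: 96.1
-75.17107936218665 [ 0.56012184  0.31714282 -0.016121  ]
```

View pics/c6.png

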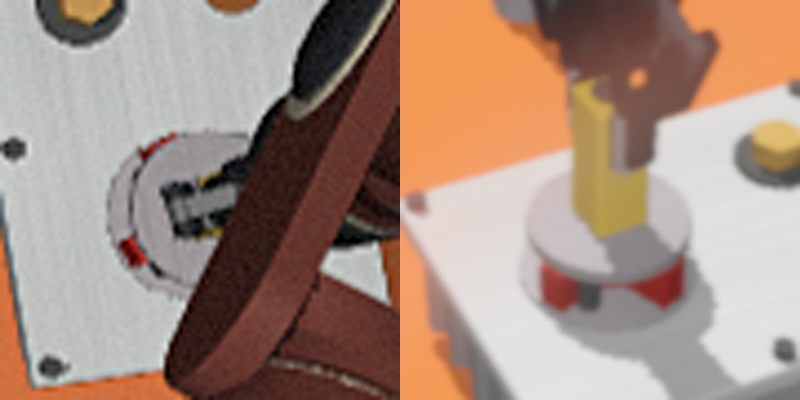

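The disc sits flat on the arms, the pins are engaged, and the tool has turned about 81°. Unloading, releasing and retreating straight up.

```bash
python3 -m jog '[[[0,0,-0.001],[0,0,0]],[[0,0,-0.001],[0,0,0]]]'; python3 -m jog '[[[0,0,-0.001],[0,0,0]],[[0,0,-0.001],[0,0,0]],[[0,0,-0.001],[0,0,0]],[[0,0,-0.001],[0,0,0]],[[0,0,-0.001],[0,0,0]]]' 1 20;  python3 -m jog '[[[0,0,0],[0,0,0]],[[0,0,0],[0,0,0]],[[0,0,-0.01],[0,0,0]],[[0,0,-0.02],[0,0,0]],[[0,0,-0.03],[0,0,0]]]'; python3 -m jog '[[[0,0,-0.03],[0,0,0]],[[0,0,-0.06],[0,0,0]],[[0,0,-0.1],[0,0,0]],[[0,0,-0.1],[0,0,0]]]'
python3 - <<'E'
from h import *
o,R=state(); print(yaw(R),R.T@np.array([0,.2,0]))
E
```

```text
t: 10.0
tool_pos: [0.481, -0.2089, 0.1491]
tool_rot: [3.115, 0.405, 0.004]
contact_force: [1.5, 3.3, 3.2]
opening: 0.0297
grip_force: 95.2
t: 10.5
tool_pos: [0.4799, -0.2092, 0.1492]
tool_rot: [3.115, 0.405, -0.0]
contact_force: [-0.1, -0.5, -0.1]
opening: 0.0851
grip_force: 0.0
t: 11.0
tool_pos: [0.4803, -0.2093, 0.1808]
tool_rot: [3.115, 0.405, 0.001]
contact_force: [-0.8, 0.3, 0.7]
opening: 0.0856
grip_force: 0.0
t: 11.4
tool_pos: [0.4826, -0.2107, 0.288]
tool_rot: [3.107, 0.404, 0.016]
contact_force: [0.9, -0.3, 0.6]
opening: 0.0853
grip_force: 0.0
-75.16975563712958 [ 0.0512064  -0.19332853 -0.00140876]
```

Moving aside for a clear view.

```bash
python3 -m jog '[[[0.01,-0.04,0],[0,0,0]],[[0.02,-0.08,0],[0,0,0]],[[0.03,-0.12,0],[0,0,0]],[[0.04,-0.16,0],[0,0,0]],[[0.05,-0.193,0],[0,0,0]]]'
python3 - <<'E'
from h import *
s=cam('side');d=cam('top')
k=lambda im,x,y,w:cv2.resize(im[y:y+w,x:x+w],(400,400),interpolation=cv2.INTER_CUBIC)
cv2.imwrite('pics/c7.png',np.hstack([k(d['image'],380,188,70),k(s['image'],255,225,110)]))
E
```

```text
t: 11.9
tool_pos: [0.4786, -0.0079, 0.28]
tool_rot: [3.115, 0.406, 0.002]
contact_force: [-0.1, -0.1, 0.3]
opening: 0.0852
grip_force: 0.0
```

View pics/c7.png

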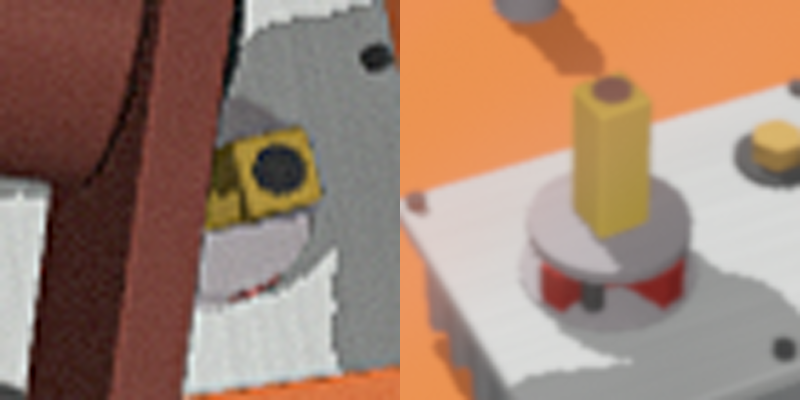

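Run:
```python
from h import *
s=cam('side');d=cam('top'); C=np.array([.4795,-.2087])
for u,v in((562,287),(662,283)):
    p=ray(s,255+(u-400)*.275,225+v*.275,.086)[:2]-C; print(np.degrees(np.arctan2(p[1],p[0])),np.hypot(*p))
for u,v in((132,250),(157,146)):
    p=ray(d,370+u*.225,175+v*.225,.094)[:2]-C; print('top',np.degrees(np.arctan2(p[1],p[0])),np.hypot(*p))
for a in(-45,-55,-65): print(a,[((proj(s,[*(C+.044*np.array([np.cos(t),np.sin(t)])),.086])-[255,225])/.275+[400,0]).round() for t in np.radians([a,a-90])])
```

```text
-141.92760340837714 0.03699367329262072
-61.74523050082031 0.040110511402773115
top 117.83601553965117 0.043776985789500004
top 32.9089300120321 0.04174230804554283
-45 [array([682., 272.]), array([564., 299.])]
-55 [array([674., 281.]), array([550., 293.])]
-65 [array([665., 289.]), array([539., 286.])]
```

The arms have moved from 6° to about -57°, so the plug has turned roughly 60° clockwise, more than the 45° needed. The driver stands upright and seated. Handing in.

```bash
python3 -c "
from station import job; print(job.finish_job())"
```

```text
the job is handed in; nothing more can be done
None
```

The yellow pin driver is seated on the red plug and left standing upright. The plug has turned about 60° clockwise (45° needed), measured from the camera images. The job was handed in at about 12 s of the 48 s limit.

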